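# Slide the lens carrier under the spring clip

### The job

Press down and hold the thumb pad of the lens stage's spring clip with one fingertip, and with the other fingertip push the flat lens carrier along its channel, beneath the raised clip, until it rests against the stop at the far end; keep the clip held open until the carrier is home. Then let go of the pad so that the clip's foot closes on the carrier, and move clear. Only press and push: do not lift the carrier off the bed, and leave the things standing around the stage where they are.

Things in the scene. Friction and masses are not known exactly. Their poses are not given: they have to be found in the camera images.
- stage: Fixed lens stage, grey base 170 x 140 x 16 mm with a raised aluminium channel. Origin: on the table under the clip's foot, mid-channel. x = direction the carrier is pushed, y left, z up. Channel floor (bed) at z = 30 mm, x = -129 to 25 mm, open at -x; inner width 53 mm (y = -26.5 to 26.5); rails 5 mm thick, tops at z = 38 mm. Clip's hinge axis along x at y = -38, z = 40 mm.
- stop (a point): Mid-point of the stop's face at bed level, stage x = 15, y = 0, z = 30 mm: an 8 mm high bar across the channel's far end. The hinge's two bearing blocks stand at stage x = -120 and 13 mm, y = -38 mm, tops at z = 47 mm.
- clip (a joint): Angle of the steel spring clip, a see-saw hinged along stage x beside the channel. 0 = at rest (foot 6 mm above the bed: the 12 mm carrier cannot pass); 0.33 rad = pad fully pressed, firm limit (foot 17 mm up). The foot clears the carrier above 0.19; resting on the carrier it reads about 0.18. Mid-pad it takes about 5 N at full travel (2 N to start); let go, it springs back.
- foot (a point): Underside of the clip's foot, a short round bar 12 mm long along stage x (-6 to 6 mm), 10 mm thick, at stage y = -4 mm, 36 mm above the table at rest. The clip's arm from the hinge to the foot is 12 mm wide; its top is 53 mm above the table at rest, 66 mm when pressed.
- pad (a point): Centre of the top of the clip's steel thumb pad, 90 mm long along stage x (-113 to -23 mm), 34 mm wide. At rest it slopes up away from the channel at 0.33 rad, this point at stage y = -73, z = 46 mm. Fully pressed its top is level at z = 34 mm (4 mm above the bed), y = -90 to -56 mm: one fingertip may press and slide anywhere on it (dragging about as hard as it presses) while the other is in the channel.
- carrier: Lens carrier: loose flat grey plastic plate, 46 mm long (its x, along the channel), 50 mm wide (its y), 12 mm thick, with a round glass lens in its top; mass about 60 g. Origin: centre of its underside. It starts flat in the channel, on the -x side of the clip's foot (origin at stage x = -61 to -39 mm); against the stop its origin is at stage x = -8 mm.
- tin: Bystander: yellow round stack of tins, 92 mm across, 82 mm high; origin at the centre of its underside.
- pump: Bystander: white pump bottle, 56 x 38 mm, 169 mm high; origin at the centre of its underside.
- occluder: Bystander: flat black eye occluder lying on the table, disc 56 mm across with a handle 14 mm wide that ends 133 mm from the disc's centre, 5 mm thick; origin under the disc's centre, handle towards its -x.
- drops: Bystander: small eye-drop bottle, 28 mm across, 60 mm high; origin at the centre of its underside.
There are look-alikes about, which are no part of the job. Of the things that look like the stage, the larger one is meant.

How it is judged:
By the outcome, as a careful person would: the job done as asked, in the order asked, and still so for the second after the job is handed in, with the robot touching nothing.
It also fails if it takes over 35 s, if anything falls off the work surface, if the arm or the gripper's body presses on something with over 40 N, if the wrist force passes 120 N, or if a joint passes its speed limit or range.

### The arm

A 6-joint arm with a two-finger parallel gripper is mounted at the origin on the work surface. World frame = base frame: x ahead of the robot, y to its left, z up, the work surface at z = 0. Lengths are in mm, angles in degrees, forces in N, time in s.
With the tool pointing down it reaches from about 300 to 850 mm from the base axis. Payload 4.2 kg.
Tool frame: the origin (TCP) lies on the centre line of the jaws, within the pads' length; the fingertips stand 11 mm ahead of it and the grasp point (between the pads) lies 8 mm behind it; z points along the fingers, y is the direction in which the jaws open and shut (so a half turn about z gives the same grasp; the last joint's range is limited). The gripper opens to 91 mm and grips with 3 to 60 N. Pads are 32 mm wide; open, the fingers measure 118 mm over their backs; the gripper's body (76 mm by 178 mm) begins 60 mm behind the grasp point.
Start: joints at [-65.031, 18.312, 89.639, -0, 72.044, -1.146], TCP at [253.11, -516.314, 199.476] pointing down, gripper open.
Joint ranges: [-177.97, 177.97], [-48.28, 115.42], [12.27, 149.76], [-77.06, 257.06], [2.81, 150.46], [-146.56, 146.56]. Speed limits (degrees/s): [147.25, 147.25, 180, 180, 180, 180].

### API

Orientations are given as [roll, pitch, yaw] about the fixed x, y, z axes, in that order (R = Rz(yaw) Ry(pitch) Rx(roll)).
In Python, from workcell import env, grab_frame gives the robot as it stands. The module is installed in compiled form; this text tells all that it offers.
- The arm moves only by the tool arm_command, never from a script. Its argument "series" is one flat list of numbers, 6 for each row, row after row: the shift along the world's x, y, z each as a share of 400 mm, from -1 to 1, then the turn, a rotation vector about the world's x, y, z each as a share of 45 degrees, from -1 to 1. A call has 1 to 20 rows; each row shifts and turns the commanded pose from where the row before left it; what a row does not reach is not made up. A row lasts 1/12 s, in which the tool goes at most 41.7 mm and 7.16 degrees, less where a joint would pass 70% of its speed; a pose out of reach is approached as far as the arm can. A call with a number of a shift or a turn outside -1 to 1 is refused whole. A call with a gripper value outside its range is refused whole. "hand" is the opening, from 0 (shut) to 1 (fully open), set as the call begins (left out, the last holds). The fingers move at their own pace and stop on an object; "newtons" is the grip in N (left out, the last holds). Time passes only in rows, so rows that do not move let the fingers close. It gives the time, the measured TCP pose, the force and the opening at its end, in the units of the state.
- env.state(): the state, without advancing time (a new reading comes with each control period).
- grab_frame(name): name is "side" or "top" or "wrist"; returns a dict with "frame" (480x640x3 uint8, red, green, blue), "intrinsics" (3x3 intrinsics, pixels), "k1" (the pictures are not rectified: a ray, as slopes to the right and down, at radius r is drawn at 1 + k1 r^2 times it, then the intrinsics apply), "R" (3x3) and "t" (3): a world point X has camera coordinates R X + t; the wrist camera has in their place "tool_from_camera" (4x4, takes a point from camera to tool coordinates, whose origin is the TCP and whose axes are the flange's). Camera axes: x right, y down, z forward; pixel columns grow to the right and rows downward; lengths in mm; the calibration is good to about 2 mm. A picture is of the moment at which its call begins: read the wrist's pose just before it. There is no depth.
- env.job_done(): hands the job in, once; it reports no verdict.
The state is a dict: "time_s": time; "qpos": joint angles; "qvel": joint speeds; "effort": joint torques, N m; "ee_pos": TCP position; "ee_rot": TCP orientation; "force": force on the tool from outside, world axes, zero at the start; "torque": the same for the moment, N m; "gripper_width": finger opening in mm.
Only numpy, scipy, OpenCV 4.12 (cv2) and the standard library are available. Lean on these libraries where they do the work, as an engineer would, in place of code of your own. Each camera call takes 0.05 s, during which the arm holds its last target.

## Working session

There is one attempt and no reset: what is moved stays moved. The work goes in short steps, Python scripts to look and compute and a tool call to move; the robot and the scene stay as the last step left them, time stands still between calls to the robot, and variables do not carry over. Pictures are saved under pics/ and viewed, and the job is handed in when it is done.

Besides the shell and the picture viewer there is one more tool, called after "Request:" in YAML: its name, and indented under it one key for each argument. arm_command: Moves the arm, as the interface text tells. Shift numbers are shares of 400 mm and turn numbers shares of 45 degrees, none past 1 either way. Its arguments: {"type":"object","properties":{"series":{"type":"array"},"hand":{"type":"number"},"newtons":{"type":"number"}},"required":["series"]}

```bash
mkdir -p pics
cat > h.py <<'E'
import numpy as np, cv2
from workcell import env, grab_frame
def save(n,im): cv2.imwrite('pics/'+n+'.png', im[:,:,::-1])
E
python3 - <<'E'
from h import *
import pickle
print(env.state())
d={}
for n in ['side','top','wrist']:
    f=grab_frame(n); d[n]=f; save(n+'0',f['frame']); print(n,{k:np.round(v,4).tolist() for k,v in f.items() if k!='frame'})
pickle.dump(d,open('f0.pkl','wb'))
E
```

```text
{'time_s': 0.0, 'qpos': array([-6.50302810e+01,  1.83525361e+01,  8.97054731e+01, -1.66150423e-03,
        7.20441034e+01, -1.14264466e+00]), 'qvel': array([ 0.0465578 , -0.0186004 , -0.02455418,  0.0514178 , -0.11283158,
       -0.06867609]), 'effort': array([ 1.15032813e-03, -4.12455797e+01, -2.31972080e+01,  7.27585796e-02,
        4.55161231e-02, -1.21558742e-04]), 'ee_pos': array([ 252.87631588, -515.82481451,  198.61765609]), 'ee_rot': array([-1.79897876e+02, -4.56938097e-04,  2.61128769e+01]), 'force': array([0.17697254, 0.45981945, 0.03946467]), 'torque': array([ 0.02390688, -0.04000349, -0.02679853]), 'gripper_width': 91.15502398712682}
side {'intrinsics': [[590.8465, 0.0, 331.2902], [0.0, 590.8465, 243.8888], [0.0, 0.0, 1.0]], 'k1': 0.0622, 'R': [[-0.7261, -0.6875, 0.0102], [-0.4971, 0.5146, -0.6986], [0.4751, -0.5123, -0.7154]], 't': [419.3805, 287.5453, 785.3638]}
top {'intrinsics': [[549.619, 0.0, 325.4806], [0.0, 549.619, 246.2142], [0.0, 0.0, 1.0]], 'k1': -0.1211, 'R': [[-0.0148, -0.9998, -0.0104], [-0.9988, 0.0153, -0.0467], [0.0468, 0.0097, -0.9989]], 't': [66.8065, 537.294, 945.937]}
wrist {'intrinsics': [[354.2529, 0.0, 311.5663], [0.0, 354.2529, 236.9733], [0.0, 0.0, 1.0]], 'k1': -0.0215, 'tool_from_camera': [[0.0007, -0.9686, -0.2488, 69.8575], [1.0, 0.0009, -0.0008, 0.1799], [0.001, -0.2488, 0.9686, -185.4546], [0.0, 0.0, 0.0, 1.0]]}
```

View pics/top0.png

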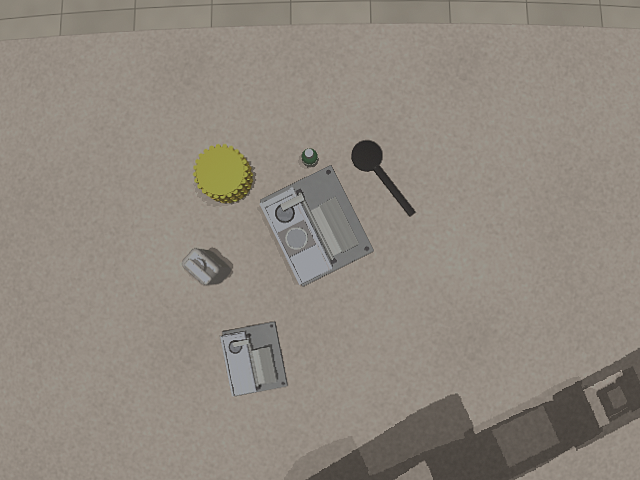

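View pics/side0.png

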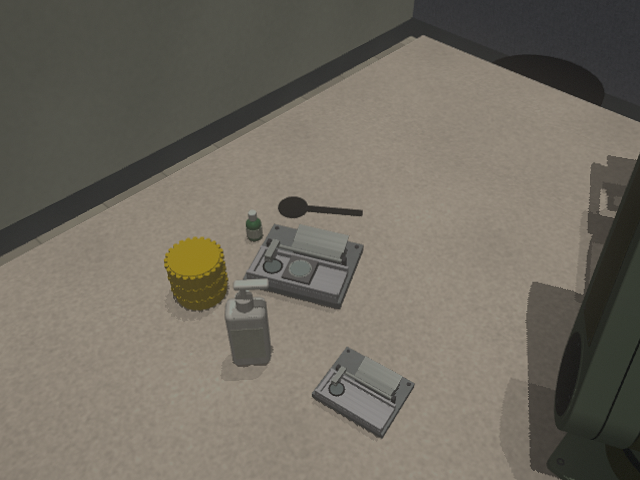

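Run:
```python
from h import *
import pickle
d=pickle.load(open('f0.pkl','rb'))
c=d['top']['frame'][150:300,250:390]
save('topc',cv2.resize(c,None,fx=4,fy=4,interpolation=cv2.INTER_CUBIC))
c=d['side']['frame'][215:315,235:375]
save('sidec',cv2.resize(c,None,fx=5,fy=5,interpolation=cv2.INTER_CUBIC))
```

```text
(no output)
```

View pics/topc.png

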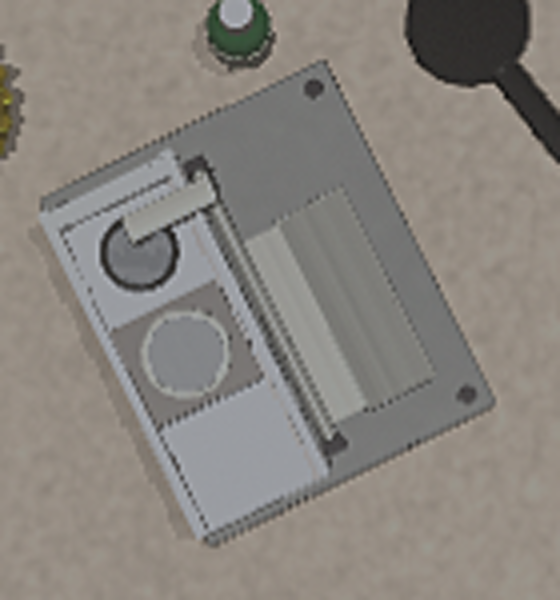

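View pics/sidec.png

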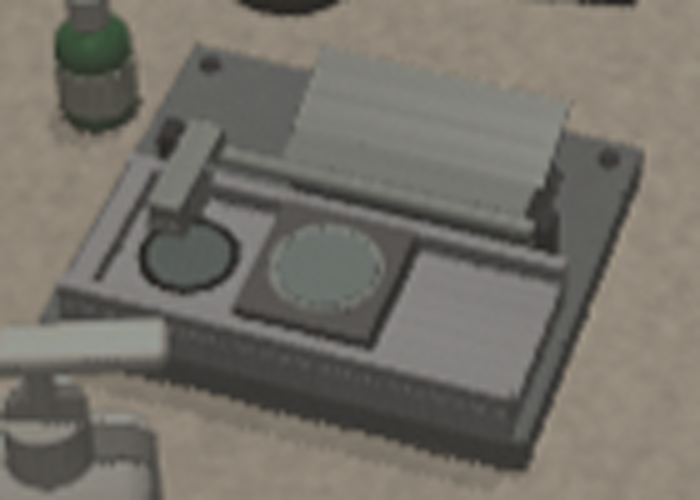

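View pics/wrist0.png

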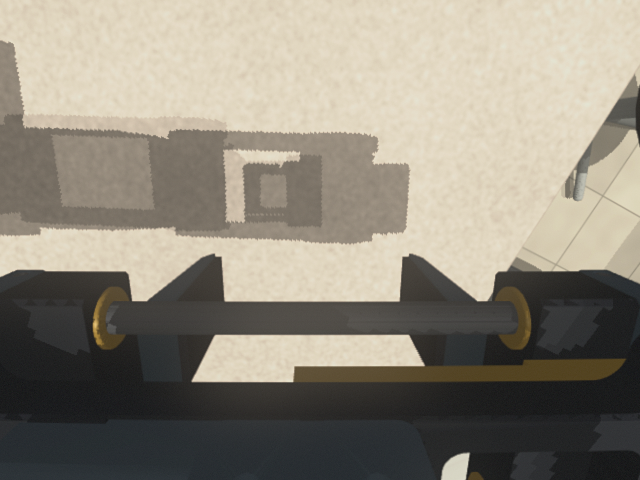

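```bash
cat >> h.py <<'E'
def proj(f,X,R=None,t=None):
    R=f['R'] if R is None else R; t=f['t'] if t is None else t
    C=np.atleast_2d(X)@np.array(R).T+np.array(t); s=C[:,:2]/C[:,2:]
    s=s*(1+f['k1']*(s**2).sum(1,keepdims=True)); K=np.array(f['intrinsics'])
    return s@np.diag(np.diag(K)[:2])+K[:2,2]
def st2w(p,X):
    a=p[2]; X=np.atleast_2d(X).astype(float); c,s=np.cos(a),np.sin(a)
    return np.c_[p[0]+c*X[:,0]-s*X[:,1],p[1]+s*X[:,0]+c*X[:,1],X[:,2]]
E
cat > fit.py <<'E'
from h import *
import pickle
from scipy.optimize import least_squares
d=pickle.load(open('f0.pkl','rb'))
T=[((25,31.5,38),(40,208)),((-129,31.5,38),(205,541)),((-129,-31.5,38),(328,470)),((25,-31.5,38),(173,150)),((13,-38,47),(197,163)),((-120,-38,47),(338,441)),
((-23,-89,51.5),(343,187)),((-113,-89,51.5),(435,378)),((-23,-57,40.5),(245,240)),((-113,-57,40.5),(335,422))]
S=[((-23,-89,51.5),(322,47)),((-113,-89,51.5),(572,102)),((25,31.5,38),(60,290)),((-129,31.5,38),(520,400)),((-129,-31.5,38),(567,265)),((13,-38,47),(172,125)),((-120,-38,47),(545,205))]
Xt=np.array([a for a,b in T],float); ut=np.array([b for a,b in T])/4+[250,150]-.375
Xs=np.array([a for a,b in S],float); us=np.array([b for a,b in S])/5+[235,215]-.4
def r(p,top=1,side=1):
    a=(proj(d['top'],st2w(p,Xt))-ut)*top; b=(proj(d['side'],st2w(p,Xs))-us)*side
    return np.r_[a.ravel(),b.ravel()]
if __name__=='__main__':
  for w in [(1,1),(1,0),(0,1)]:
    s=least_squares(lambda p:r(p,*w),[500,0,.43],loss='soft_l1'); print(w,s.x,np.degrees(s.x[2]))
    print(np.round(r(s.x).reshape(-1,2),1).tolist())
E
python3 fit.py
```

```text
(1, 1) [6.01267126e+02 1.30416094e+02 4.48330589e-01] 25.687450561417645
[[0.3, 2.9], [-1.0, 0.4], [1.5, 1.6], [-0.1, 1.0], [0.1, 1.5], [0.0, 2.3], [0.1, 0.6], [1.2, 0.6], [7.7, -3.4], [9.0, -1.6], [-0.8, -0.6], [-1.0, -0.1], [-1.4, -1.0], [-3.0, -0.1], [-0.9, -1.3], [-1.2, 0.9], [-0.5, 3.0]]
(1, 0) [603.56058155 131.21078885 496.80820757] 28465.013521052646
[[-0.2, 1.3], [-2.4, -0.7], [0.3, 0.8], [-0.3, -0.2], [-0.1, 0.4], [-1.1, 1.5], [-0.2, -0.1], [0.3, 0.2], [7.3, -4.3], [7.9, -2.3], [-1.6, -0.8], [-1.9, 0.2], [-2.9, -1.7], [-4.9, 0.1], [-2.3, -1.1], [-2.2, 0.4], [-1.8, 3.2]]
(0, 1) [598.82849005 129.7731654   13.02667827] 746.3736858182208
[[0.6, 4.6], [0.3, 1.7], [2.6, 2.4], [0.1, 2.3], [0.3, 2.7], [1.1, 3.1], [0.4, 1.4], [2.0, 1.1], [8.1, -2.4], [9.9, -0.9], [-0.1, -0.4], [-0.0, -0.2], [0.0, -0.3], [-1.1, -0.1], [0.5, -1.5], [-0.2, 1.4], [0.9, 2.8]]
```

```bash
cat > ov.py <<'E'
from h import *
import itertools
def overlay(f,p,x0,y0,w,h,s,name,cx=None,R=None,t=None,ang=0):
    im=cv2.resize(f['frame'][y0:y0+h,x0:x0+w],None,fx=s,fy=s,interpolation=cv2.INTER_CUBIC).copy()
    def L(pts,c):
        u=(proj(f,st2w(p,np.array(pts,float)),R,t)-[x0,y0]+.5)*s-.5
        cv2.polylines(im,[np.round(u*8).astype(int).reshape(-1,1,2)],True,c,1,cv2.LINE_AA,3)
    for y in (31.5,26.5,-26.5,-31.5): L([(-129,y,38),(25,y,38)],(255,0,0))
    L([(15,-26.5,38),(15,26.5,38)],(0,255,0))
    L([(-23,-89,51.5),(-113,-89,51.5),(-113,-57,40.5),(-23,-57,40.5)],(0,255,255))
    for x in (13,-120): L([(x-3,-38,47),(x+3,-38,47)],(255,255,0)); 
    L([(-6,-4,46),(6,-4,46)],(255,0,255))
    if cx is not None: L([(cx+a,b,42) for a,b in((-23,-25),(23,-25),(23,25),(-23,25))],(0,0,255))
    save(name,im)
E
cat > a.py <<'E'
from ov import *
import fit
from scipy.optimize import least_squares
fit.Xt=fit.Xt[:8]; fit.ut=fit.ut[:8]
for w in [(1,1),(1,0),(0,1)]:
    s=least_squares(lambda p:fit.r(p,*w),[600,130,.44],loss='soft_l1'); print(s.x,np.degrees(s.x[2])); 
    if w==(1,1): p=s.x
d=fit.d
overlay(d['top'],p,250,150,140,150,4,'ovt',-50)
overlay(d['side'],p,235,215,140,100,5,'ovs',-50)
# bystanders: ray-plane
def ray(f,u,z):
    K=np.array(f['intrinsics']); s=(np.array(u)-K[:2,2])/K[0,0]; q=s.copy()
    for _ in range(20): q=s/(1+f['k1']*(q@q))
    R=np.array(f['R']); o=-R.T@f['t']; v=R.T@np.r_[q,1]; return o+v*(z-o[2])/v[2]
print('tin',ray(d['top'],(222,172),82),'pump',ray(d['top'],(201,267),150),ray(d['side'],(250,350),5),'drops',ray(d['top'],(309,154),60))
E
python3 a.py
```

```text
[6.01690717e+02 1.29991263e+02 4.50386842e-01] 25.805265181394773
[6.03880445e+02 1.30699447e+02 4.41388713e-01] 25.289710386582463
[5.98828490e+02 1.29773165e+02 4.60307656e-01] 26.373685963347302
tin [659.66987219 226.22135699  82.        ] pump [503.36368172 245.20520688 150.        ] [509.00167625 251.03535209   5.        ] drops [691.37915116  83.58840056  60.        ]
```

View pics/ovt.png

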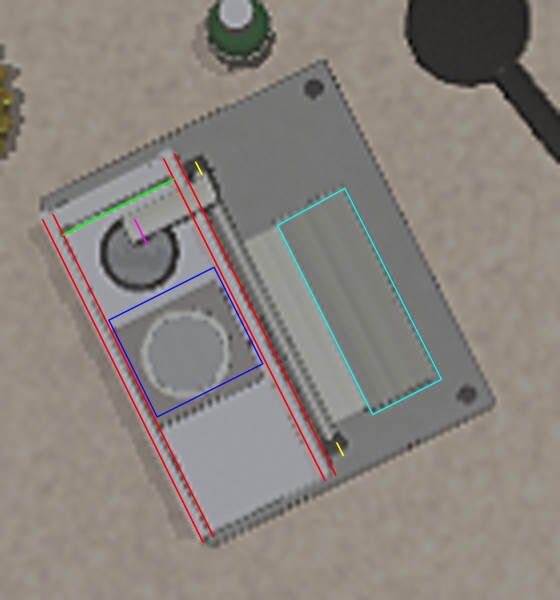

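View pics/ovs.png

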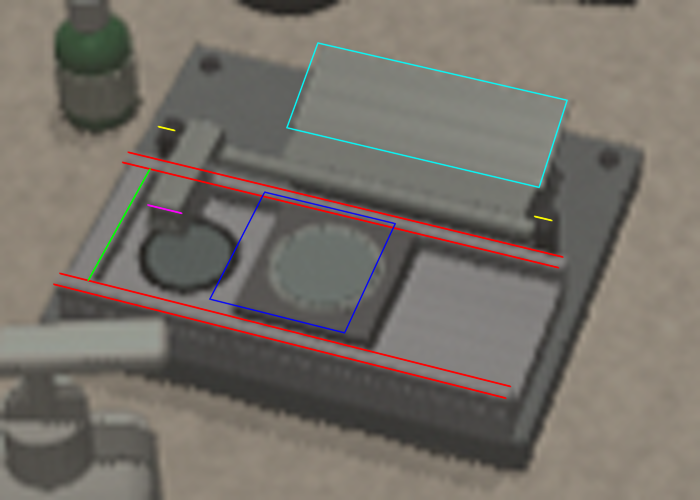

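Request:
arm_command:
  series: [0.0384, 0.0792, 0, 0, 0, 0, 0.0384, 0.0792, 0, 0, 0, 0, 0.0384, 0.0792, 0, 0, 0, 0, 0.0384, 0.0792, 0, 0, 0, 0, 0.0384, 0.0792, 0, 0, 0, 0, 0.0384, 0.0792, 0, 0, 0, 0, 0.0384, 0.0792, 0, 0, 0, 0, 0.0384, 0.0792, 0, 0, 0, 0, 0.0384, 0.0792, 0, 0, 0, 0, 0.0384, 0.0792, 0, 0, 0, 0, 0.0384, 0.0792, 0, 0, 0, 0, 0.0384, 0.0792, 0, 0, 0, 0, 0.0384, 0.0792, 0, 0, 0, 0, 0.0384, 0.0792, 0, 0, 0, 0, 0.0384, 0.0792, 0, 0, 0, 0, 0.0384, 0.0792, 0, 0, 0, 0, 0.0384, 0.0792, 0, 0, 0, 0, 0.0384, 0.0792, 0, 0, 0, 0, 0, 0, 0, 0, 0, 0, 0, 0, 0, 0, 0, 0]
  hand: 0.66

```text
time_s: 1.82
ee_pos: [529.7, 55.2, 198.8]
ee_rot: [-180.0, 0.1, 26.3]
force: [-0.1, 0.0, 0.9]
gripper_width: 60.5
```

```bash
cat > b.py <<'E'
from ov import *
from scipy.spatial.transform import Rotation as Ro
import sys,pickle
n=sys.argv[1]
s=env.state(); f=grab_frame('wrist'); t=grab_frame('top'); sd=grab_frame('side')
pickle.dump((s,f,t,sd),open(n+'.pkl','wb'))
W=np.eye(4); W[:3,:3]=Ro.from_euler('xyz',s['ee_rot'],degrees=True).as_matrix(); W[:3,3]=s['ee_pos']
C=np.linalg.inv(W@np.array(f['tool_from_camera']))
p=[601.7,130,.4504]
overlay(f,p,0,0,640,480,1.25,n+'w',-53,C[:3,:3],C[:3,3])
save(n+'s',cv2.resize(sd['frame'][150:330,200:440],None,fx=3.2,fy=3.2,interpolation=cv2.INTER_CUBIC))
save(n+'t',cv2.resize(t['frame'][150:300,230:400],None,fx=4,fy=4,interpolation=cv2.INTER_CUBIC))
print(s['ee_pos'],s['ee_rot'],s['force'],s['gripper_width'],s['time_s'])
E
python3 b.py h1
```

```text
[529.68076547  55.20656827 198.81926928] [-1.79994344e+02  7.70846327e-02  2.62973817e+01] [-0.07466827  0.04996589  0.8837659 ] 60.52974083568893 1.8167
```

View pics/h1w.png

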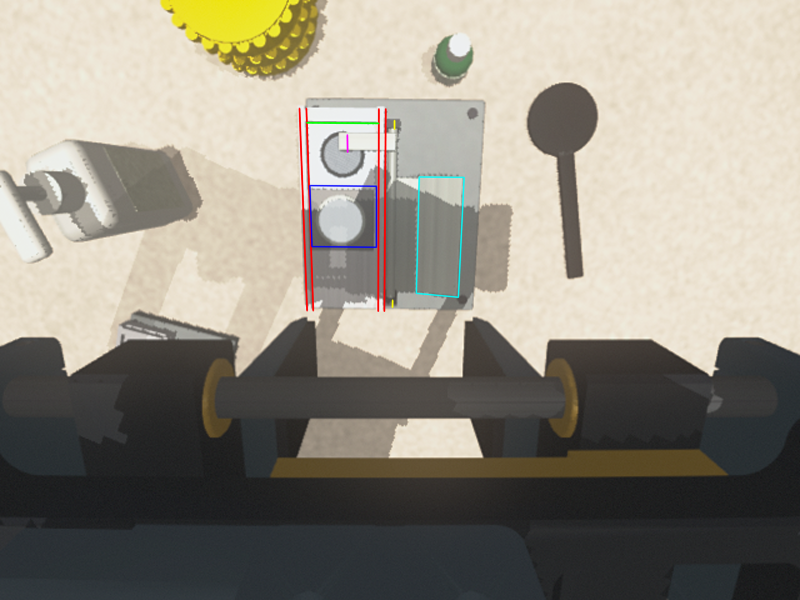

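View pics/h1s.png

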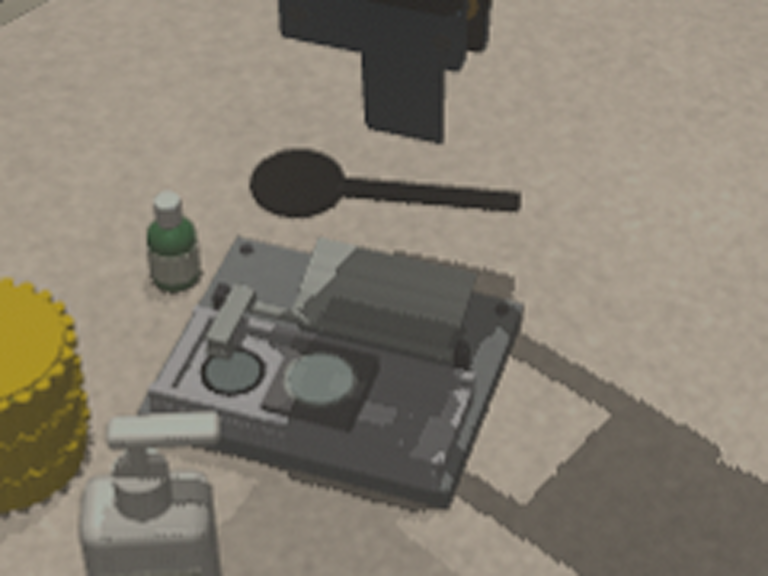

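Request:
arm_command:
  series: [-0.0035, -0.002, -0.067, 0, 0, 0, -0.0035, -0.002, -0.067, 0, 0, 0, 0, 0, -0.067, 0, 0, 0, 0, 0, -0.067, 0, 0, 0, 0, 0, -0.064, 0, 0, 0, 0, 0, 0, 0, 0, 0, 0, 0, 0, 0, 0, 0]

```text
time_s: 2.55
ee_pos: [525.8, 51.2, 66.3]
ee_rot: [-180.0, 0.1, 26.0]
force: [-0.6, 0.8, 0.6]
gripper_width: 60.3
```

```bash
python3 b.py h2
```

```text
[525.76818254  51.15150184  66.28751008] [-1.79956956e+02  1.39513572e-01  2.60167081e+01] [-0.57734302  0.83505023  0.6175256 ] 60.264359649409364 2.55
```

View pics/h2w.png

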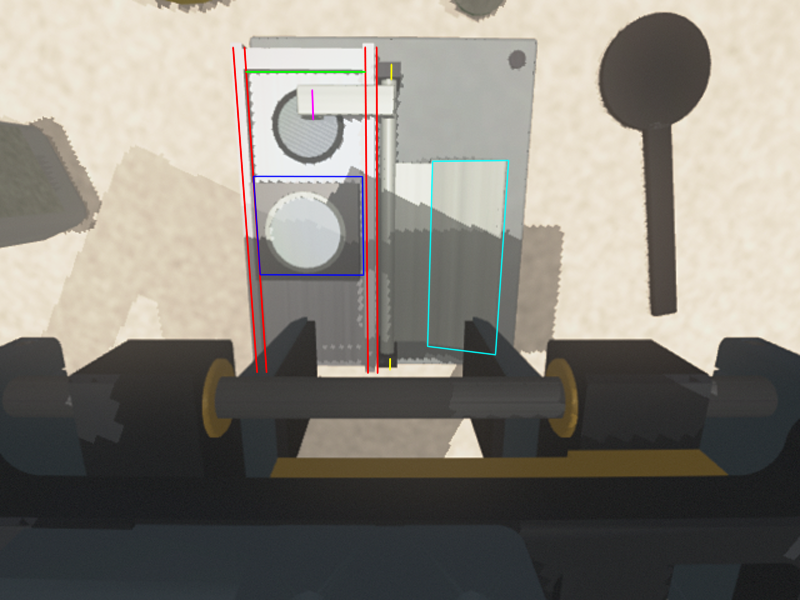

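View pics/h2s.png

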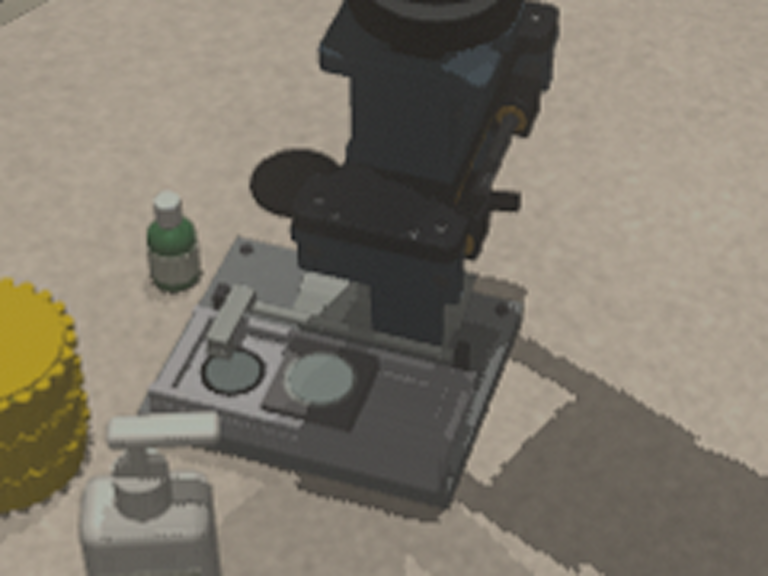

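Request:
arm_command:
  series: [0, 0, -0.01, 0, 0, 0, 0, 0, -0.01, 0, 0, 0, 0, 0, -0.01, 0, 0, 0, 0, 0, -0.008, 0, 0, 0, 0, 0, -0.006, 0, 0, 0, 0, 0, -0.004, 0, 0, 0, 0, 0, 0, 0, 0, 0, 0, 0, 0, 0, 0, 0]

```text
time_s: 3.37
ee_pos: [526.8, 52.4, 47.3]
ee_rot: [180.0, 0.0, 26.1]
force: [-0.3, 0.6, 0.2]
gripper_width: 60.3
```

```bash
python3 b.py h3
```

```text
[526.78186815  52.35201244  47.34340446] [1.79999542e+02 1.23144144e-02 2.61153834e+01] [-0.32203865  0.58073806  0.23877612] 60.304233630606646 3.3667
```

View pics/h3s.png

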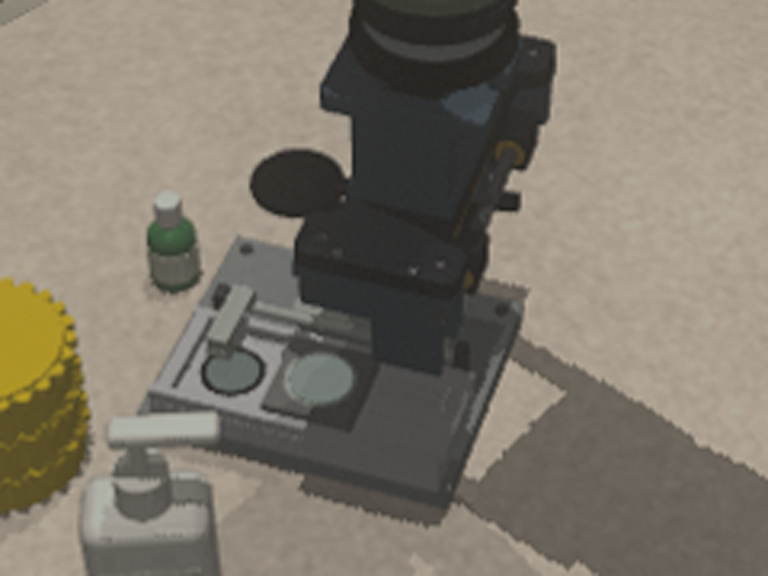

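View pics/h3w.png

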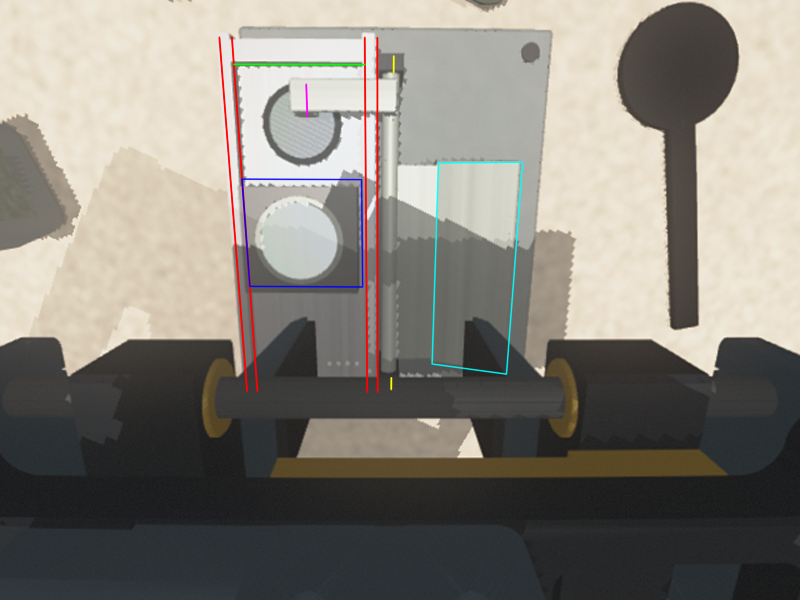

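```bash
cat > c.py <<'E'
from ov import *
import pickle
def ray(f,u,z):
    K=np.array(f['intrinsics']); s=(np.array(u)-K[:2,2])/K[0,0]; q=s.copy()
    for _ in range(20): q=s/(1+f['k1']*(q@q))
    R=np.array(f['R']); o=-R.T@f['t']; v=R.T@np.r_[q,1]; return o+v*(z-o[2])/v[2]
def w2s(X,p=(601.7,130,.4504)):
    c,s=np.cos(p[2]),np.sin(p[2]); d=X[:2]-np.array(p[:2]); return np.r_[c*d[0]+s*d[1],-s*d[0]+c*d[1],X[2]]
E
python3 - <<'E'
from c import *
s,f,t,sd=pickle.load(open('h3.pkl','rb'))
for u in [(375,360),(443,370)]:
  for z in (30,36,46,56): print(u,z,w2s(ray(sd,np.array(u)/3.2+[200,150],z)).round(1))
print(w2s(s['ee_pos']))
save('h3s2',cv2.resize(sd['frame'][200:280,260:380],None,fx=6.5,fy=6.5,interpolation=cv2.INTER_CUBIC))
E
```

```text
(375, 360) 30 [-77.5 -30.3  30. ]
(375, 360) 36 [-79.3 -25.1  36. ]
(375, 360) 46 [-82.3 -16.4  46. ]
(375, 360) 56 [-85.2  -7.8  56. ]
(443, 370) 30 [-113.3  -34.7   30. ]
(443, 370) 36 [-114.8  -29.4   36. ]
(443, 370) 46 [-117.3  -20.7   46. ]
(443, 370) 56 [-119.8  -12.    56. ]
[-101.24893746  -37.29060358   47.34340446]
```

View pics/h3s2.png

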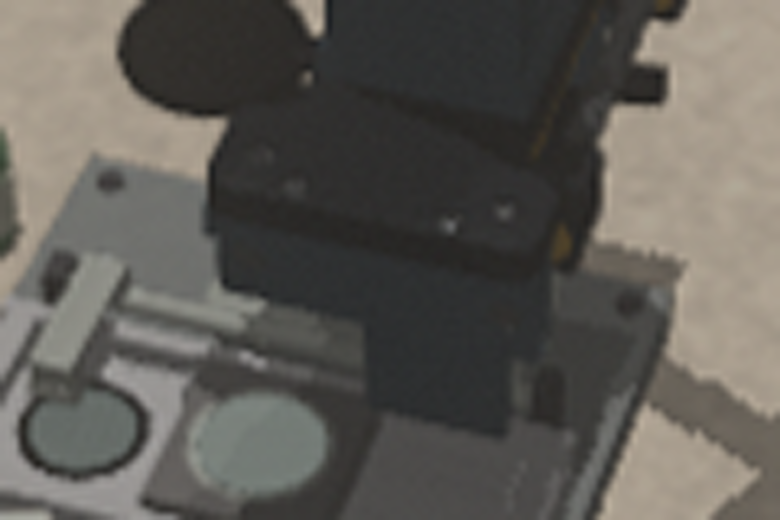

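View pics/h3t.png

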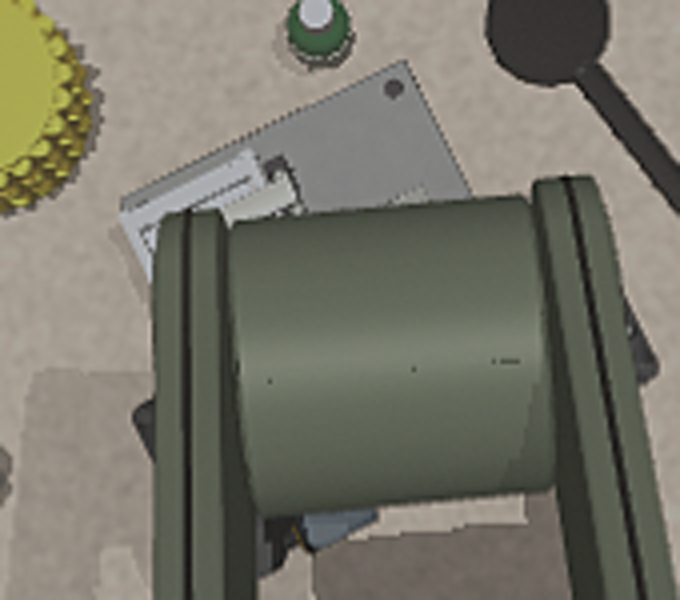

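The fingertips aren't touching the pad. The force is about 0 and the clip is still at rest. Both the side and wrist views put the tips about 27 mm higher than the stated tip offset implies. I'll lower slowly and go by the force reading.

Request:
arm_command:
  series: [0, 0, -0.006, 0, 0, 0, 0, 0, -0.006, 0, 0, 0, 0, 0, -0.006, 0, 0, 0, 0, 0, -0.006, 0, 0, 0, 0, 0, 0, 0, 0, 0, 0, 0, 0, 0, 0, 0]

```text
time_s: 4.02
ee_pos: [526.6, 52.3, 37.6]
ee_rot: [-180.0, 0.0, 26.1]
force: [0.2, 0.3, 0.5]
gripper_width: 60.3
```

```bash
python3 b.py h4
python3 - <<'E'
from c import *
s,f,t,sd=pickle.load(open('h4.pkl','rb'))
save('h4s2',cv2.resize(sd['frame'][200:280,260:380],None,fx=6.5,fy=6.5,interpolation=cv2.INTER_CUBIC))
E
```

```text
[526.61362072  52.3330322   37.6264878 ] [-1.79993872e+02  2.75654721e-02  2.61163180e+01] [0.19205848 0.31985808 0.50032256] 60.3240511685871 4.0167
```

View pics/h4s2.png

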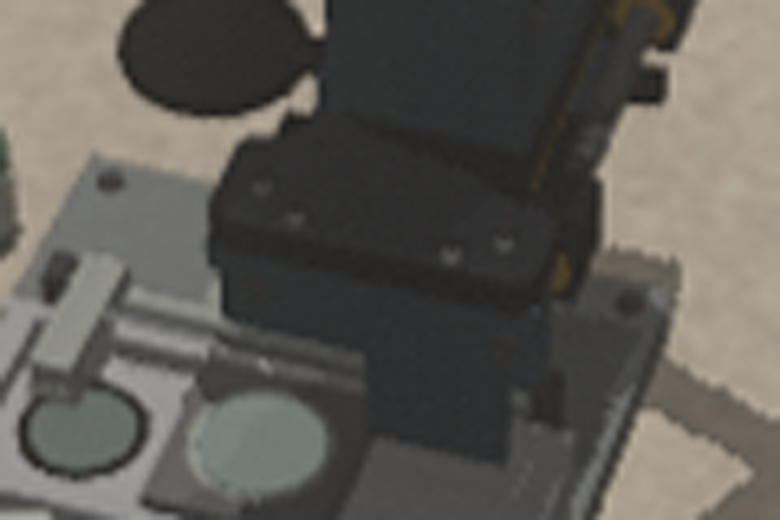

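Request:
arm_command:
  series: [0, 0, -0.005, 0, 0, 0, 0, 0, -0.005, 0, 0, 0, 0, 0, -0.005, 0, 0, 0, 0, 0, -0.005, 0, 0, 0, 0, 0, 0, 0, 0, 0]

```text
time_s: 4.58
ee_pos: [526.9, 52.2, 29.7]
ee_rot: [180.0, -0.0, 26.1]
force: [0.2, -1.0, 2.9]
gripper_width: 60.1
```

Request:
arm_command:
  series: [0, 0, -0.005, 0, 0, 0, 0, 0, -0.005, 0, 0, 0, 0, 0, 0, 0, 0, 0]

```text
time_s: 4.83
ee_pos: [527.1, 52.1, 25.8]
ee_rot: [180.0, -0.0, 26.1]
force: [-0.0, -1.5, 2.7]
gripper_width: 60.2
```

```bash
python3 b.py h5
python3 - <<'E'
from c import *
s,f,t,sd=pickle.load(open('h5.pkl','rb'))
save('h5s2',cv2.resize(sd['frame'][200:280,260:380],None,fx=6.5,fy=6.5,interpolation=cv2.INTER_CUBIC))
E
```

```text
[527.06424986  52.11614189  25.78278771] [ 1.79962091e+02 -1.95818676e-02  2.61296185e+01] [-0.03981946 -1.4923792   2.74812533] 60.15191276157937 4.8333
```

View pics/h5s2.png

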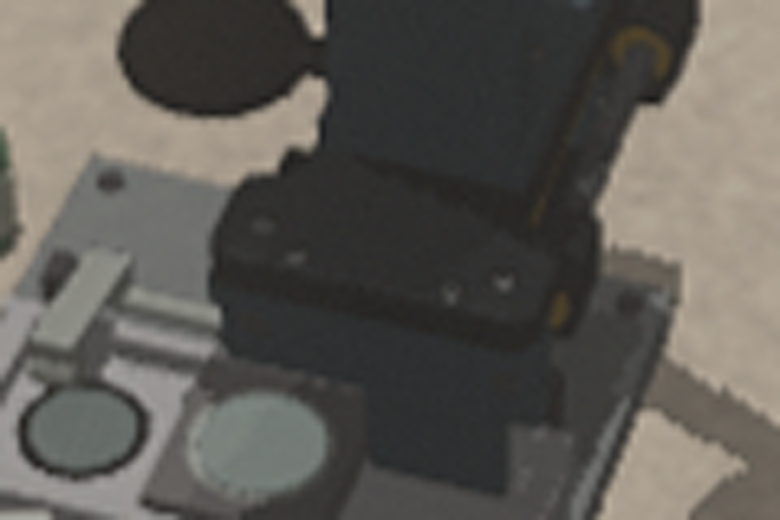

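View pics/h5w.png

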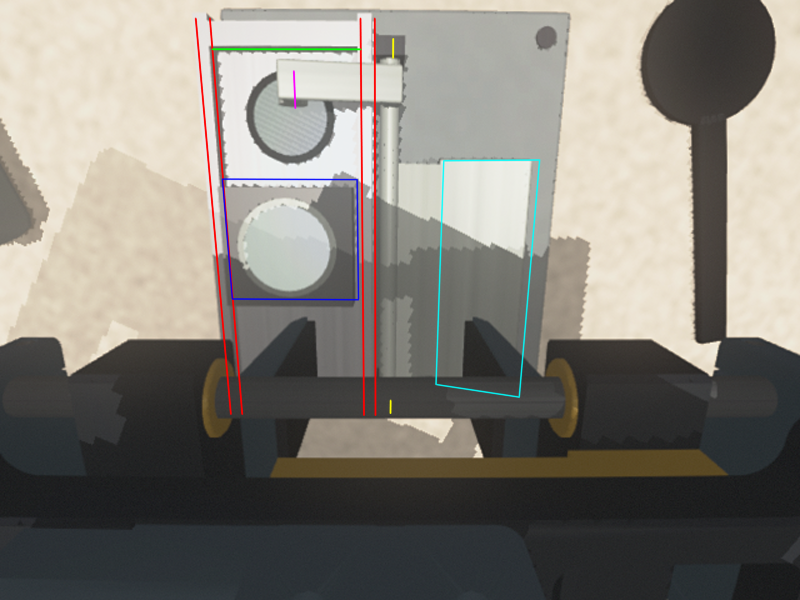

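Request:
arm_command:
  series: [0, 0, -0.005, 0, 0, 0, 0, 0, -0.005, 0, 0, 0, 0, 0, 0, 0, 0, 0]

```text
time_s: 5.23
ee_pos: [527.0, 52.4, 21.7]
ee_rot: [180.0, -0.0, 26.1]
force: [-0.9, -0.7, 4.0]
gripper_width: 60.2
```

Request:
arm_command:
  series: [0, 0, -0.005, 0, 0, 0, 0, 0, -0.0025, 0, 0, 0, 0, 0, 0, 0, 0, 0]

```text
time_s: 5.48
ee_pos: [526.9, 52.6, 19.5]
ee_rot: [-180.0, -0.0, 26.1]
force: [-1.8, -0.0, 8.9]
gripper_width: 60.2
```

```bash
python3 b.py h6
python3 - <<'E'
from c import *
s,f,t,sd=pickle.load(open('h6.pkl','rb'))
save('h6s2',cv2.resize(sd['frame'][200:280,260:380],None,fx=6.5,fy=6.5,interpolation=cv2.INTER_CUBIC))
E
```

```text
[526.91702233  52.59409987  19.48976544] [-1.79995883e+02 -2.82402612e-02  2.61052413e+01] [-1.80999764 -0.02349576  8.88618706] 60.228600474507374 5.4833
```

View pics/h6s2.png

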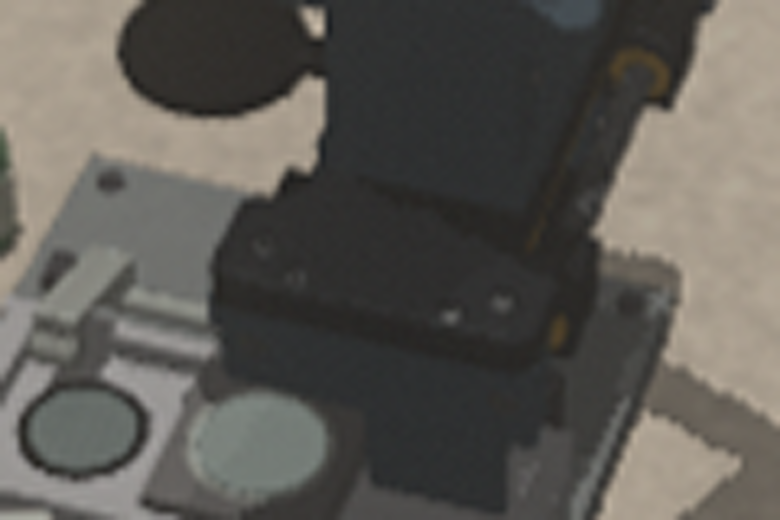

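View pics/h6w.png

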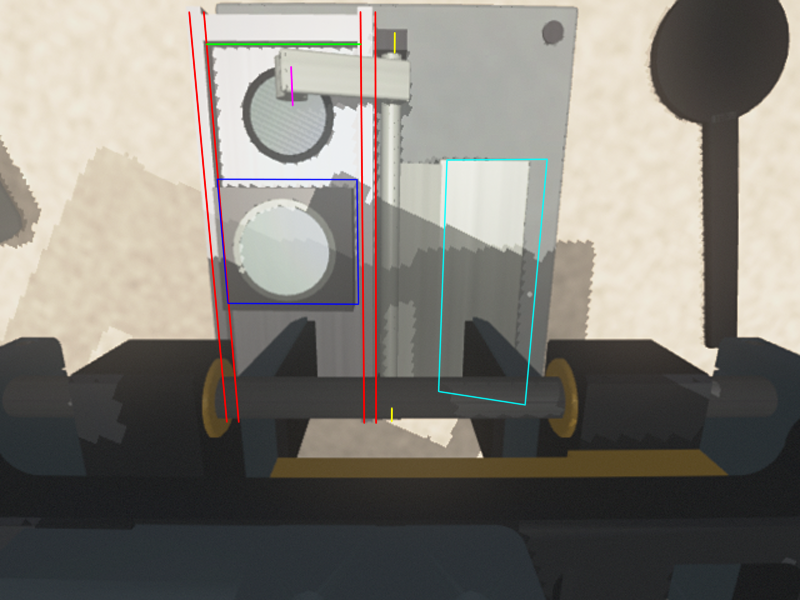

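Request:
arm_command:
  series: [0.009, 0.0044, 0, 0, 0, 0, 0.009, 0.0044, 0, 0, 0, 0, 0.009, 0.0044, 0, 0, 0, 0, 0.009, 0.0044, 0, 0, 0, 0, 0.009, 0.0044, 0, 0, 0, 0, 0, 0, 0, 0, 0, 0, 0, 0, 0, 0, 0, 0]

```text
time_s: 6.22
ee_pos: [540.2, 59.6, 19.3]
ee_rot: [-179.9, 0.5, 26.1]
force: [-9.9, -5.0, 16.2]
gripper_width: 60.5
```

```bash
python3 b.py h7
python3 - <<'E'
from c import *
s,f,t,sd=pickle.load(open('h7.pkl','rb'))
print(w2s(s['ee_pos']))
save('h7s2',cv2.resize(sd['frame'][200:280,260:380],None,fx=6.5,fy=6.5,interpolation=cv2.INTER_CUBIC))
E
```

```text
[540.24508271  59.60364283  19.29900494] [-179.91122474    0.54440444   26.10802896] [-9.9089665  -4.99526093 16.2095291 ] 60.46158245753113 6.2167
[-85.97154739 -36.62303922  19.29900494]
```

View pics/h7s2.png

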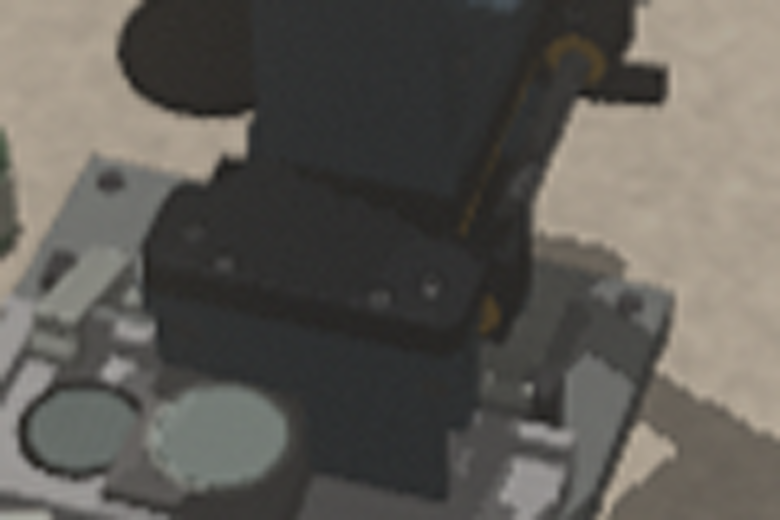

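View pics/h7w.png

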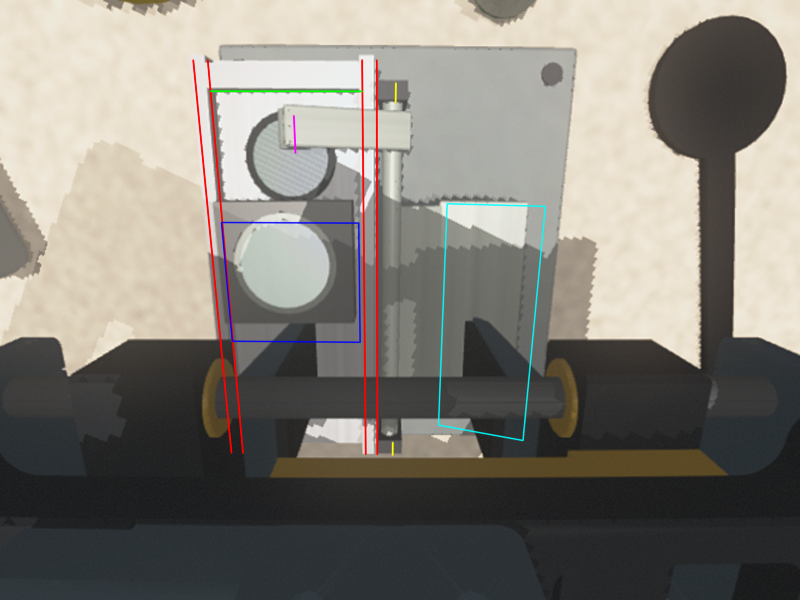

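Request:
arm_command:
  series: [0, 0, 0.0025, 0, 0, 0, 0.009, 0.0044, 0, 0, 0, 0, 0.009, 0.0044, 0, 0, 0, 0, 0.009, 0.0044, 0, 0, 0, 0, 0.009, 0.0044, 0, 0, 0, 0, 0.009, 0.0044, 0, 0, 0, 0, 0, 0, 0, 0, 0, 0]

```text
time_s: 6.95
ee_pos: [560.4, 69.5, 19.7]
ee_rot: [-179.9, 0.3, 26.1]
force: [-4.8, -3.0, 8.6]
gripper_width: 60.1
```

```bash
python3 b.py h8
python3 - <<'E'
from c import *
s,f,t,sd=pickle.load(open('h8.pkl','rb'))
print(w2s(s['ee_pos']))
save('h8s2',cv2.resize(sd['frame'][200:280,260:380],None,fx=6.5,fy=6.5,interpolation=cv2.INTER_CUBIC))
E
```

```text
[560.42687546  69.48435738  19.66693927] [-179.91775849    0.30989776   26.102049  ] [-4.75997852 -2.98329692  8.62514601] 60.12322260493871 6.95
[-63.50109463 -36.51335087  19.66693927]
```

View pics/h8s2.png

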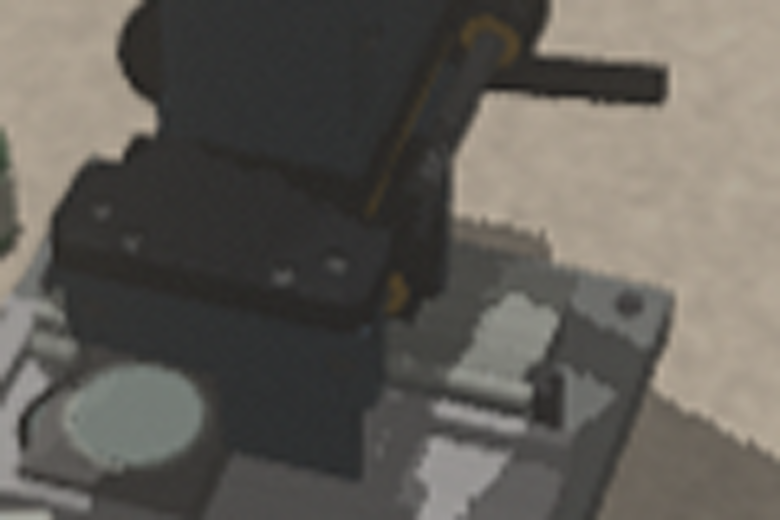

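View pics/h8w.png

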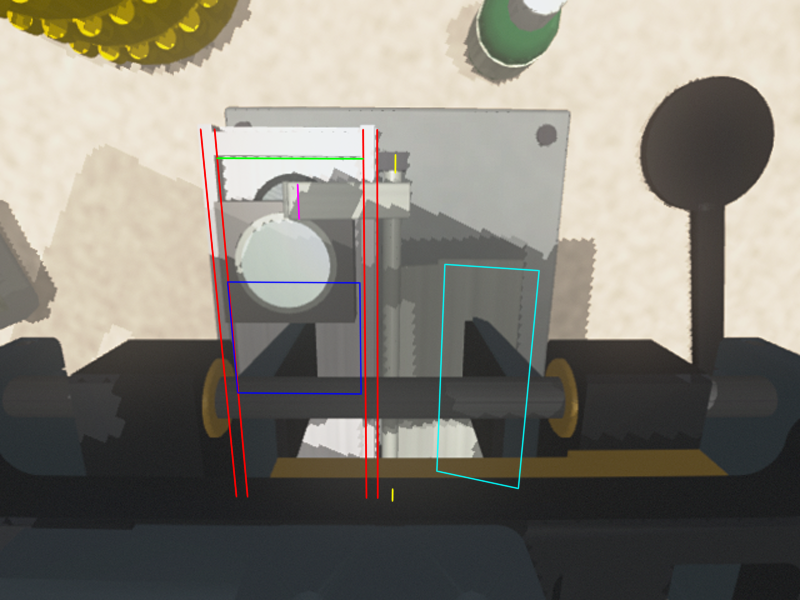

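Request:
arm_command:
  series: [0.009, 0.0044, 0, 0, 0, 0, 0.009, 0.0044, 0, 0, 0, 0, 0.009, 0.0044, 0, 0, 0, 0, 0.0055, 0.0027, 0, 0, 0, 0, 0, 0, 0, 0, 0, 0, 0, 0, 0, 0, 0, 0]

```text
time_s: 7.6
ee_pos: [573.2, 75.7, 19.7]
ee_rot: [-179.9, 0.3, 26.1]
force: [-5.1, -2.6, 8.2]
gripper_width: 60.1
```

Request:
arm_command:
  series: [0.0025, 0.0012, 0, 0, 0, 0, 0.0025, 0.0012, 0, 0, 0, 0, 0, 0, 0, 0, 0, 0]

```text
time_s: 7.85
ee_pos: [574.3, 76.3, 19.7]
ee_rot: [-179.9, 0.4, 26.1]
force: [-6.2, -3.1, 8.9]
gripper_width: 60.0
```

```bash
python3 b.py h9
python3 - <<'E'
from c import *
s,f,t,sd=pickle.load(open('h9.pkl','rb'))
print(w2s(s['ee_pos']))
w=cv2.imread('pics/h9w.png')[60:400,180:440,::-1]
save('h9w2',cv2.resize(w,None,fx=1.75,fy=1.75))
E
```

```text
[574.32927236  76.29133288  19.68906012] [-179.91017611    0.42012375   26.0997996 ] [-6.24873207 -3.13587725  8.93688954] 59.971026836199364 7.85
[-48.02189023 -36.43728467  19.68906012]
```

View pics/h9w2.png

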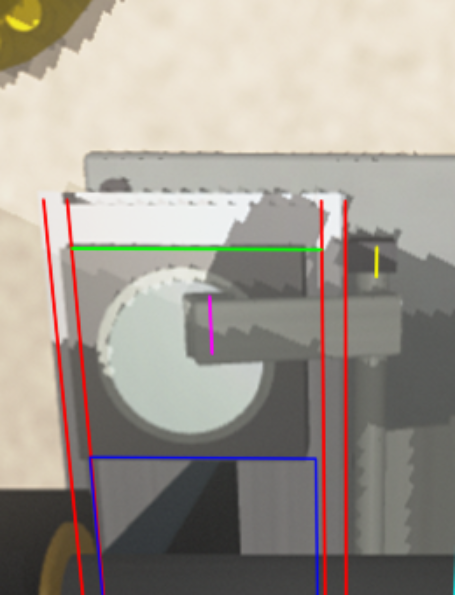

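Request:
arm_command:
  series: [0.0025, 0.0012, 0, 0, 0, 0, 0.0025, 0.0012, 0, 0, 0, 0, 0, 0, 0, 0, 0, 0]

```text
time_s: 8.25
ee_pos: [574.7, 76.6, 19.7]
ee_rot: [-179.9, 0.6, 26.1]
force: [-10.5, -5.9, 13.1]
gripper_width: 59.8
```

Request:
arm_command:
  series: [0.0025, 0.0012, 0, 0, 0, 0, 0.0025, 0.0012, 0, 0, 0, 0, 0, 0, 0, 0, 0, 0]

```text
time_s: 8.5
ee_pos: [574.8, 76.6, 19.6]
ee_rot: [-179.9, 0.9, 26.2]
force: [-14.4, -8.7, 16.2]
gripper_width: 60.3
```

```bash
python3 b.py h10
python3 - <<'E'
from c import *
s,f,t,sd=pickle.load(open('h10.pkl','rb'))
print(w2s(s['ee_pos']))
w=f['frame'][48:320,144:352]
save('h10w2',cv2.resize(w,None,fx=2.2,fy=2.2,interpolation=cv2.INTER_CUBIC))
E
```

```text
[574.83921369  76.64082701  19.64424635] [-179.87605029    0.87678112   26.18252113] [-14.43351285  -8.73961527  16.19183744] 60.32517440656717 8.5
[-47.41066002 -36.34463508  19.64424635]
```

View pics/h10w2.png

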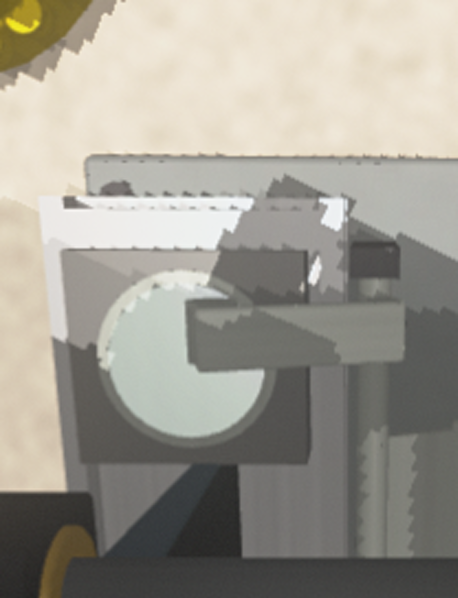

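Request:
arm_command:
  series: [-0.0045, -0.0022, 0, 0, 0, 0, -0.0045, -0.0022, 0, 0, 0, 0, -0.0045, -0.0022, 0, 0, 0, 0, -0.0045, -0.0022, 0, 0, 0, 0, 0, 0, 0, 0, 0, 0, 0, 0, 0, 0, 0, 0]

```text
time_s: 9.15
ee_pos: [574.9, 76.4, 20.2]
ee_rot: [-180.0, -0.1, 26.1]
force: [-0.5, 1.8, 5.4]
gripper_width: 60.1
```

```bash
python3 b.py h11
python3 - <<'E'
from c import *
s,f,t,sd=pickle.load(open('h11.pkl','rb'))
print(w2s(s['ee_pos']))
w=f['frame'][48:320,144:352]
save('h11w2',cv2.resize(w,None,fx=2.2,fy=2.2,interpolation=cv2.INTER_CUBIC))
E
```

```text
[574.89997717  76.40693601  20.20208796] [-1.79964673e+02 -7.92017964e-02  2.60977855e+01] [-0.49806249  1.83382536  5.39687731] 60.13790239520705 9.15
[-47.45777506 -36.58165274  20.20208796]
```

View pics/h11w2.png

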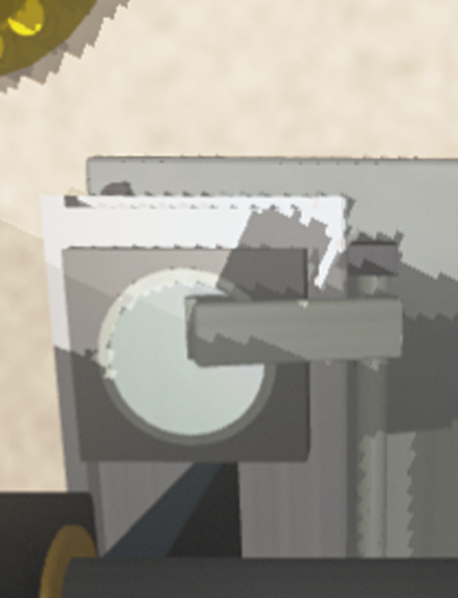

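Request:
arm_command:
  series: [-0.0045, -0.0022, 0, 0, 0, 0, -0.0045, -0.0022, 0, 0, 0, 0, 0, 0, 0, 0, 0, 0, 0, 0, 0.008, 0, 0, 0, 0, 0, 0.008, 0, 0, 0, 0, 0, 0.01, 0, 0, 0, 0, 0, 0.01, 0, 0, 0, 0, 0, 0.02, 0, 0, 0, 0, 0, 0.04, 0, 0, 0, 0, 0, 0.05, 0, 0, 0, 0, 0, 0.06, 0, 0, 0, 0, 0, 0.06, 0, 0, 0, 0, 0, 0.06, 0, 0, 0, 0, 0, 0.06, 0, 0, 0, 0, 0, 0.06, 0, 0, 0, 0, 0, 0.05, 0, 0, 0, 0, 0, 0, 0, 0, 0, 0, 0, 0, 0, 0, 0]

```text
time_s: 10.8
ee_pos: [570.9, 73.8, 219.1]
ee_rot: [180.0, -0.1, 26.1]
force: [-0.1, -0.6, 0.0]
gripper_width: 60.3
```

```bash
python3 b.py h12
```

```text
[570.9145688   73.80690358 219.13799429] [ 1.79967722e+02 -7.07310689e-02  2.61075528e+01] [-0.14151449 -0.59906945  0.02277566] 60.33519386112635 10.8
```

View pics/h12w.png

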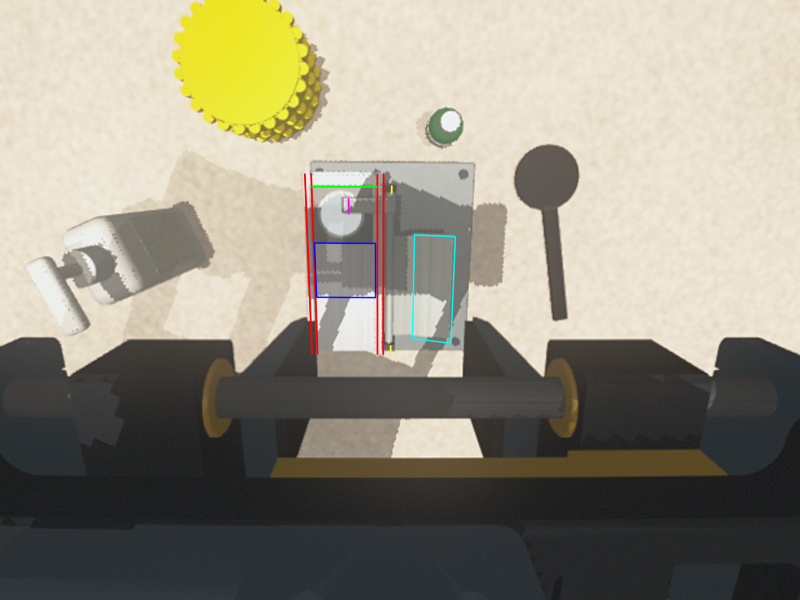

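View pics/h12s.png

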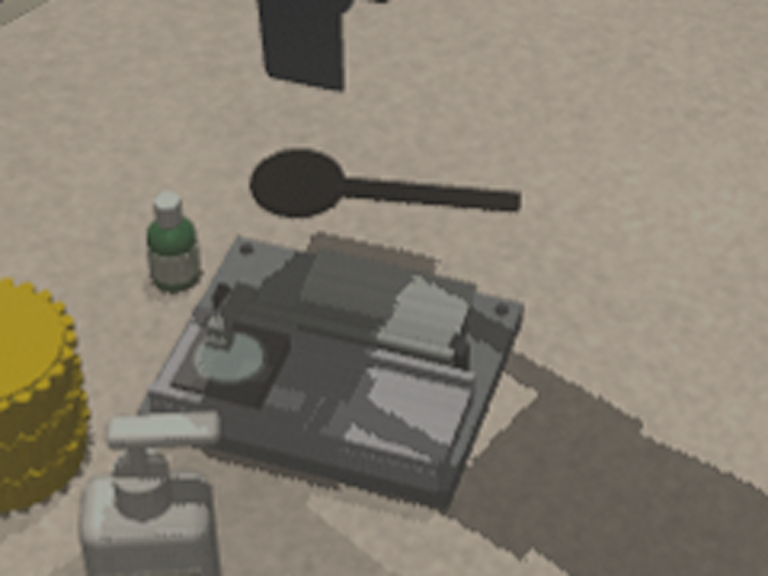

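Run:
```python
from c import *
s,f,t,sd=pickle.load(open('h12.pkl','rb'))
a=cv2.resize(f['frame'][120:290,235:390],None,fx=3.5,fy=3.5,interpolation=cv2.INTER_CUBIC)
save('fin_w',a)
b=sd['frame'][215:310,235:375]; save('fin_s',cv2.resize(b,None,fx=5.5,fy=5.5,interpolation=cv2.INTER_CUBIC))
```

```text
(no output)
```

View pics/fin_w.png

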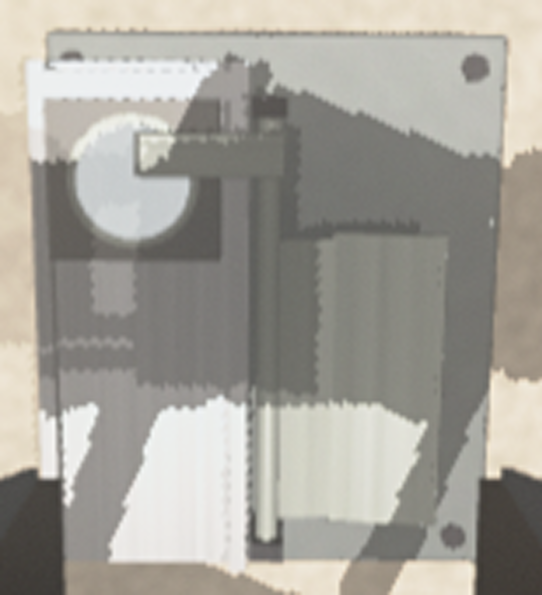

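View pics/fin_s.png

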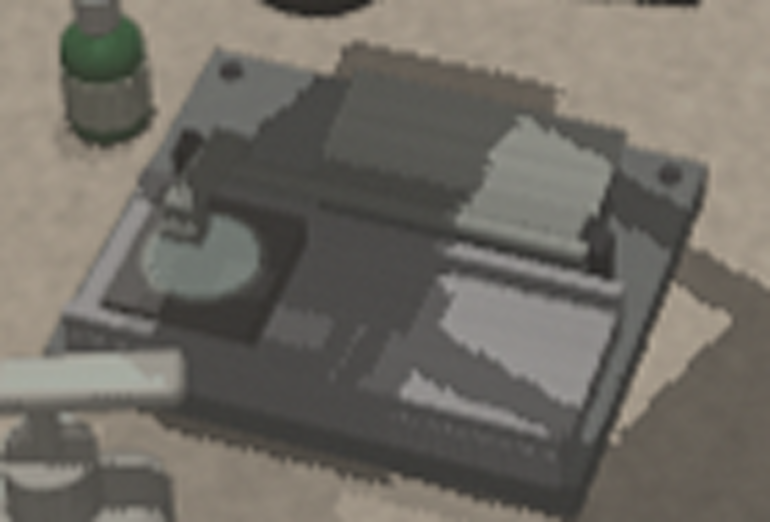

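The carrier sits against the stop and the foot rests on it. The neighbouring objects look undisturbed, so I'm handing in.

```bash
python3 -c "
from h import *
env.job_done()"
```

```text
the job is handed in; nothing more can be done
```

The job is handed in, at about 10.8 s of the 35 s allowed. The carrier is against the stop and the clip's foot has closed on it.

**What I did:** With the jaws open to 60 mm, one fingertip pressed the pad to its limit and the other pushed the carrier along the channel under the raised foot. When the carrier stopped moving, the horizontal force had risen from about 6 N to 17 N and the TCP was at stage x ≈ -47, where it should be with the carrier home. I eased off and backed away a few mm with the pad still held. Then I rose straight up, which let the clip close, and stopped about 200 mm higher.

**Last checks:**
- **Carrier and clip:** The pictures show the carrier's front edge at the stop and the foot resting on its top.
- **Surroundings:** The tin, pump bottle, eye-drop bottle and occluder look unmoved.
- **Robot:** The force reading is about zero, so it is touching nothing. The highest reading was about 23 N in all, during the final push.

**What disagreed:** The fingertips were about 25–30 mm higher than the stated tip offset implied. At the planned height they had not reached the pad, so I set the height from the force reading and the pictures instead. I judged the carrier's seating and the clip angle only from pictures, force and tool position, not from a direct reading.

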